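Ease the microscope lamp arm down on its hand hoist

ROBOT

A 6-joint arm with a two-finger parallel gripper is mounted at the origin on the work surface. World frame = base frame: x ahead of the robot, y to its left, z up, the work surface at z = 0. Lengths are in mm, angles in rad, forces in N, time in s.
With the tool pointing down it reaches from about 325 to 875 mm from the base axis. Payload 4.4 kg.
Tool frame: the origin (TCP) lies on the centre line of the jaws, within the pads' length; the fingertips stand ahead of it and the grasp point (between the pads) lies 6 mm ahead of it (ctrl.tcp_to_tips is the z of the fingertips in the tool frame, in mm); z points along the fingers, y is the direction in which the jaws open and shut (so a half turn about z gives the same grasp; the last joint's range is limited). The gripper opens to 85 mm and grips with 20 to 120 N. Pads are 22 mm wide; open, the fingers measure 114 mm over their backs; the gripper's body (76 mm by 85 mm) begins 54 mm behind the grasp point. The pads swing forward as they close: fully open they stand 13 mm farther back than shut.
Start: joints at [0.965, 0.207, 1.542, -0, 1.393, -0.15], TCP at [253.113, 516.296, 256.282] pointing down, gripper open.
Joint ranges: [-2.73, 2.73], [-0.86, 2.22], [0.23, 2.46], [-1.11, 4.25], [0.08, 2.63], [-2.82, 2.82]. Speed limits (rad/s): [2.79, 2.79, 3.14, 3.14, 3.14, 3.14].

INTERFACE

Orientations are given as a 3x3 rotation matrix whose columns are the frame's x, y, z axes.
In Python, from plant import ctrl, sensors, optics gives the robot as it stands. Calls block until the motion is done:
- ctrl.move_ptp(position, orientation): joint-space move of the TCP to a pose.
- ctrl.move_l(position, rot=None, vel=150, threshold=None): straight line of the TCP; rot=None keeps the orientation; vel is the mean speed in mm/s. With threshold (N) it stops when the force on the tool has changed by that much, and returns True; else False.
- ctrl.set_joints(angles): joint-space move.
- ctrl.gripper_to(opening, force=None): finger opening in mm; force is the grip in N (None keeps the last); returns when the fingers have stopped.
- ctrl.hold(seconds).
- ctrl.solve_ik(position, orientation): joint angles nearest the present ones, or None.
- sensors.read_state(): the state.
- optics.grab_frame(name): name is "scene" or "top"; returns (picture, depth): 384x512x3 uint8, red, green, blue; 384x512 float32, mm along the optical axis (not along the pixel's ray), 0 where there is no reading.
- optics.camera_params(name): a dict with "mtx" (3x3 intrinsics, pixels), "k1" (the pictures are not rectified: a ray, as slopes to the right and down, at radius r is drawn at 1 + k1 r^2 times it, then the intrinsics apply), "R" (3x3) and "t" (3): a world point X has camera coordinates R X + t. Camera axes: x right, y down, z forward; pixel columns grow to the right and rows downward; lengths in mm; the calibration is good to about 2 mm. A picture is of the moment at which its call begins. camera_params takes no time and is no camera call.
A pose or a line that the arm cannot do raises ctrl.MotionError and nothing moves.
- ctrl.finish_job(): hands the job in, once; it reports no verdict.
The state is a dict: "t": time; "q": joint angles; "qvel": joint speeds; "tau": joint torques, N m; "eef_pos": TCP position; "eef_rot": TCP orientation; "force": force on the tool from outside, world axes, zero at the start; "wrist_torque": the same for the moment, N m; "grip_width": finger opening in mm.
Only numpy, scipy, OpenCV 4.12 (cv2) and the standard library are available. Lean on these libraries where they do the work, as an engineer would, in place of code of your own. Each camera call takes 0.05 s, during which the arm holds its last target.

TASK

The lamp arm on the bench stand is held up by the pawl of its ratchet hoist. Squeeze the trigger bar against the hoist's handle bar to lift the pawl off the ratchet wheel, ease the arm gently down by the handle until the lens is no more than 30 mm above the lid of the dish without touching it, then let the pawl drop back into a notch and let go. Never let the arm fall freely, and leave the dish and the other things on the bench where they are.

Things in the scene. Friction and masses are not known exactly. Their poses are not given: they have to be found in the camera images.
- shaft (a point): Point on the hoist's level shaft, 130 mm above the bench, on a white steel stand fixed to the bench (base plate 340 x 300 x 12 mm; its place and yaw vary). x points level, away from the robot side; y along the shaft towards the lamp arm; z up. White bearing plates 70 mm wide (x), 167 mm high, 16 mm thick stand at y = -55 and +80 mm.
- wheel (a point): Centre of the ratchet wheel, a toothed steel disc on the shaft's line, 176 mm over the teeth, 12 mm thick, fixed to the stand. Its notches hold the pawl at joint hoist = 0.05, 0.19, 0.33, 0.47, 0.61, 0.75 and 0.89 (0.14 rad apart). The pawl stops only the lowering turn; released between notches, the arm falls to the next one down, with a jolt if that is far.
- handle_bar (a point): Middle of the handle bar: black rubber, 14 mm thick, 84 mm long, at the end of a black lever, parallel to the shaft. y along the bar (as the shaft's y); z along the lever, out from the shaft; x square to both, the way the bar goes as the arm comes down. The shaft lies at x -20, z -168 mm from it. Lever, shaft and lamp arm are one piece. The arm's load pushes the bar to +x with 2 to 6 N.
- trigger_bar (a point): Middle of the trigger bar: bare steel, 14 mm thick, 76 mm long, parallel to the handle bar; released, it is 38 mm to its -x side and 4 mm nearer the shaft (52 mm over both). One piece with the pawl, hinged on the lever, sprung. Pinched, it comes 16 mm towards the handle bar and 11 mm outward to a stop (36 mm over both), lifting the pawl clear. Takes 3 to 10 N; keep it pinched with 20 N or more.
- pawl (a joint): Angle of trigger and pawl on the lever, rad: 0 released, pawl fully in a notch; 0.19 at the stop. Above 0.17 the pawl passes the teeth freely. It springs back by itself when the trigger bar is let go, even while the handle bar is still held back on its far (+x) side.
- hoist (a joint): Angle of lever and lamp arm about the shaft, rad: 0 highest, grows as the arm goes down (lever top moves away from the robot side), to 1.04. The lever leans towards the robot side by 0.90 minus this, from upright. It starts held in the notch at 0.19. Lightly damped, no brake.
- lens (a point): Centre of the lens face (40 mm across) under the lamp head (white cylinder 72 mm across, black fins) at the end of the black lamp arm, which is square to the lever: 135 mm from the shaft along the arm, 125 mm along the shaft (+y), 45 mm below the arm's middle line. x along the arm, outward; z the lens axis, up. While tilted, its edge hangs up to 6 mm lower than its centre. A notch lowers it about 19 mm.
- dish_top (a point): Centre of the top of the lid of a glass culture dish, 94 mm across and 18 mm high, loose on a round black stage under where the lens comes down. The stage's height varies from run to run. z up.
- cleaner: Bystander: bottle 56 mm across and 150 mm high, near the stand; origin at its foot.
- slide_box: Bystander: grey box 100 x 90 x 35 mm beside the stand; origin under its centre.
- tip_box: Bystander: blue box with clear lid, 124 x 84 x 66 mm; origin under its centre.
- beaker: Bystander: open beaker 80 mm across and 90 mm high; origin under its centre.
There are look-alikes about, which are no part of the job. What is meant by the part that bears dish_top is not pink or yellow, and is the larger of those in its own colour.

How it is judged:
By the outcome, as a careful person would: the job done as asked, in the order asked, and still so for the second after the job is handed in, with the robot touching nothing.
It also fails if it takes over 48 s, if anything falls off the work surface, if the arm or the gripper's body presses on something with over 40 N, if the wrist force passes 120 N, or if a joint passes its speed limit or range.

## Working session

There is one attempt and no reset: what is moved stays moved. The work goes in short steps, each a Python script; the robot and the scene stay as the last script left them, time stands still between calls to the robot, and variables do not carry over. Pictures are saved under pics/ and viewed, and the job is handed in when it is done.

```bash
ls; mkdir -p pics; python3 - <<'E'
from plant import ctrl,sensors,optics
import cv2,numpy as np
s=sensors.read_state();print(s['t'],s['eef_pos'],ctrl.tcp_to_tips)
for n in("scene","top"):
    p,d=optics.grab_frame(n);np.savez(f'pics/{n}0.npz',p=p,d=d)
    cv2.imwrite(f'pics/{n}0.png',cv2.resize(p[:,:,::-1],(800,600)))
    c=optics.camera_params(n);print(n,c, (d>0).mean())
E
```

```text
pics
0.0 [252.68508835 515.69627231 255.11093706] 25.0
scene {'mtx': array([[437.58063522,   0.        , 253.51629566],
       [  0.        , 437.58063522, 200.31206769],
       [  0.        ,   0.        ,   1.        ]]), 'k1': -0.015008493157514909, 'R': array([[-0.26399393,  0.96451352, -0.00456913],
       [ 0.665521  ,  0.17872473, -0.72466493],
       [-0.69813251, -0.19434799, -0.68908625]]), 't': array([  96.90544136, -285.55000704, 1713.326572  ])} 0.9933573404947916
top {'mtx': array([[450.48714279,   0.        , 254.30196146],
       [  0.        , 450.48714279, 203.90008981],
       [  0.        ,   0.        ,   1.        ]]), 'k1': -0.14579880912656415, 'R': array([[ 0.00758235, -0.99997068, -0.00107019],
       [-0.99136849, -0.00737703, -0.13089727],
       [ 0.13088554,  0.00205346, -0.99139536]]), 't': array([  54.62796953,  586.177035  , 1472.75313918])} 0.9961293538411459
```

View pics/scene0.png

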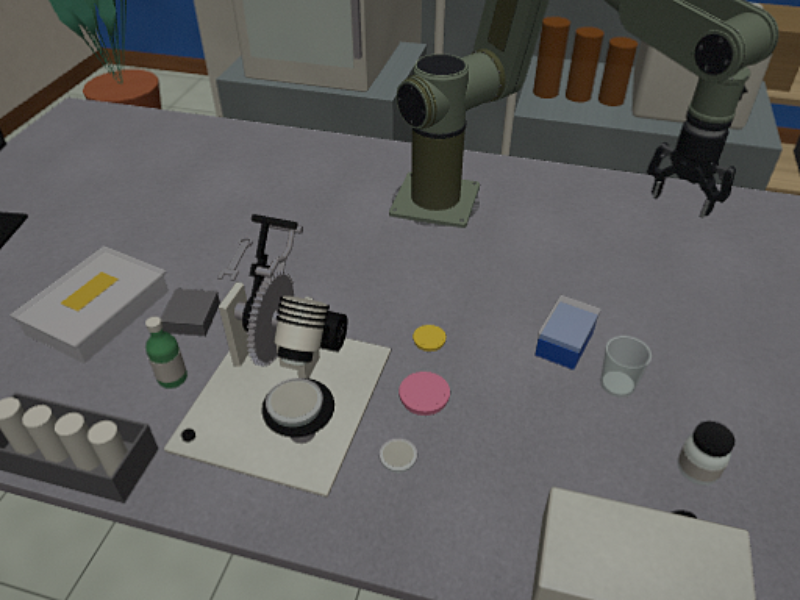

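View pics/top0.png

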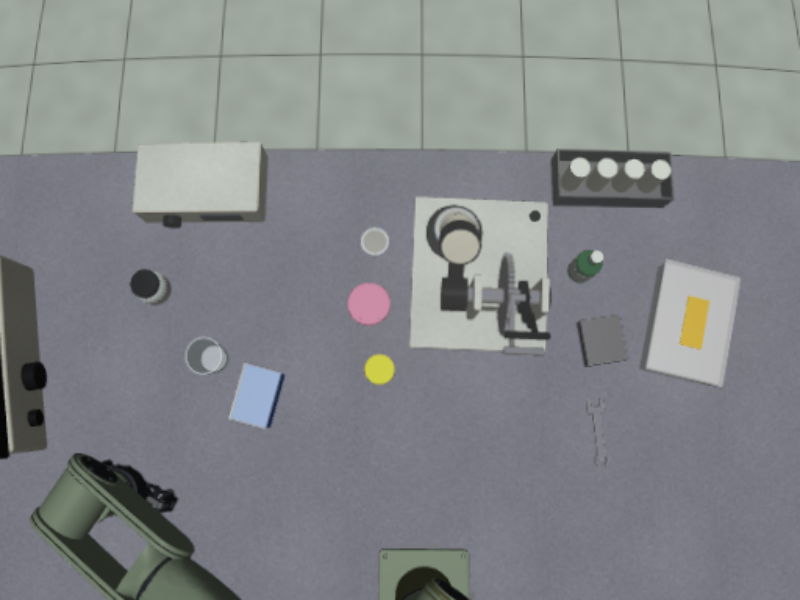

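The top view (800x600) shows the stand plate at x 412-548, y 197-352. The handle bar is the black bar at about (527,335), with the grey trigger bar at about (523,351). The lamp head is at (460,240), and the dish on its black stage sits under it at about (455,225). The shaft's y is close to world +y (image left). Next I'll measure these.

```bash
cat > h.py <<'E'
import numpy as np,cv2
from plant import ctrl,sensors,optics
def cloud(n,d):
    c=optics.camera_params(n);K=c['mtx']
    v,u=np.mgrid[0:384,0:512].astype(float)
    dist=np.array([c['k1'],0,0,0,0.])
    p=cv2.undistortPoints(np.stack([u.ravel(),v.ravel()],1)[:,None],K,dist).reshape(384,512,2)
    X=np.dstack([p,np.ones((384,512))])*d[...,None]
    return (X-c['t'])@c['R']
def ray(n,uv):
    c=optics.camera_params(n)
    p=cv2.undistortPoints(np.array(uv,float).reshape(-1,1,2),c['mtx'],np.array([c['k1'],0,0,0,0.])).reshape(-1,2)
    return -c['R'].T@c['t'], np.c_[p,np.ones(len(p))]@c['R']
def onz(n,uv,z):
    o,r=ray(n,uv); return o+r*((z-o[2])/r[:,2])[:,None]
def proj(n,X):
    c=optics.camera_params(n)
    return cv2.projectPoints(np.array(X,float).reshape(-1,1,3),cv2.Rodrigues(c['R'])[0],c['t'],c['mtx'],np.array([c['k1'],0,0,0,0.]))[0].reshape(-1,2)
E
python3 - <<'E'
from h import *
for n,b in(("top",(245,115,370,235)),("scene",(100,125,260,320))):
    z=np.load(f'pics/{n}0.npz');p=z['p'];d=z['d'];X=cloud(n,d)
    np.save(f'pics/{n}X.npy',X)
    x0,y0,x1,y1=b;f=min(800/(x1-x0),600/(y1-y0));
    cv2.imwrite(f'pics/{n}crop.png',cv2.resize(p[y0:y1,x0:x1,::-1],None,fx=f,fy=f,interpolation=cv2.INTER_CUBIC));print(n,f)
X=np.load('pics/topX.npy')
for r in range(205,230,2): print(r,[tuple(X[r,c].round().astype(int)) for c in (325,337,345)])
# base plate outline top
p=np.load('pics/top0.npz')['p'].astype(int)
m=((p.min(2)>150)&(abs(X[...,2]-12)<8)&(X[...,0]>350)&(X[...,0]<800)).astype(np.uint8)
n,l,s,_=cv2.connectedComponentsWithStats(m);k=1+s[1:,4].argmax();print(s[k])
c=max(cv2.findContours((l==k).astype(np.uint8),0,2)[0],key=cv2.contourArea)
h=cv2.convexHull(c).reshape(-1,2); W=onz('top',h,12)[:,:2].astype(np.float32)
r=cv2.minAreaRect(W);print(r,cv2.boxPoints(r))
E
```

```text
top 5.0
scene 3.076923076923077
205 [(np.int64(562), np.int64(-153), np.int64(205)), (np.int64(560), np.int64(-186), np.int64(220)), (np.int64(588), np.int64(-253), np.int64(9))]
207 [(np.int64(559), np.int64(-157), np.int64(180)), (np.int64(554), np.int64(-186), np.int64(220)), (np.int64(582), np.int64(-253), np.int64(6))]
209 [(np.int64(553), np.int64(-156), np.int64(184)), (np.int64(549), np.int64(-187), np.int64(213)), (np.int64(574), np.int64(-252), np.int64(13))]
211 [(np.int64(536), np.int64(-142), np.int64(273)), (np.int64(566), np.int64(-223), np.int64(17)), (np.int64(566), np.int64(-250), np.int64(21))]
213 [(np.int64(529), np.int64(-140), np.int64(283)), (np.int64(530), np.int64(-175), np.int64(280)), (np.int64(530), np.int64(-198), np.int64(277))]
215 [(np.int64(524), np.int64(-141), np.int64(276)), (np.int64(524), np.int64(-175), np.int64(277)), (np.int64(524), np.int64(-197), np.int64(281))]
217 [(np.int64(547), np.int64(-184), np.int64(5)), (np.int64(546), np.int64(-224), np.int64(10)), (np.int64(388), np.int64(56), np.int64(1537))]
219 [(np.int64(539), np.int64(-182),
[... 375 characters left out ...]
int64(-203), np.int64(252))]
225 [(np.int64(498), np.int64(-145), np.int64(252)), (np.int64(498), np.int64(-179), np.int64(255)), (np.int64(498), np.int64(-203), np.int64(252))]
227 [(np.int64(512), np.int64(-184), np.int64(3)), (np.int64(513), np.int64(-225), np.int64(1)), (np.int64(513), np.int64(-254), np.int64(-1))]
229 [(np.int64(505), np.int64(-183), np.int64(6)), (np.int64(506), np.int64(-225), np.int64(1)), (np.int64(506), np.int64(-253), np.int64(3))]
[ 262  144   64   80 2129]
((661.9625244140625, -78.87094116210938), (215.05567932128906, 271.572998046875), 88.1860122680664) [[ 522.84033  -182.0466  ]
 [ 794.2772   -190.64319 ]
 [ 801.0847     24.304718]
 [ 529.6478     32.901306]]
```

View pics/topcrop.png

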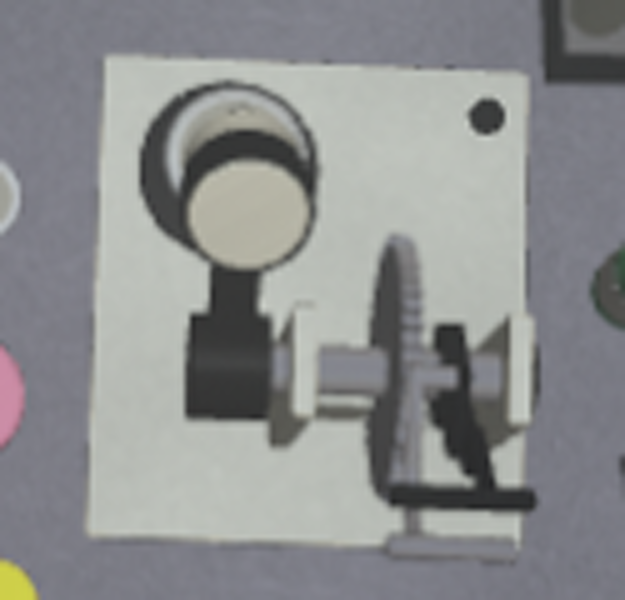

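View pics/scenecrop.png

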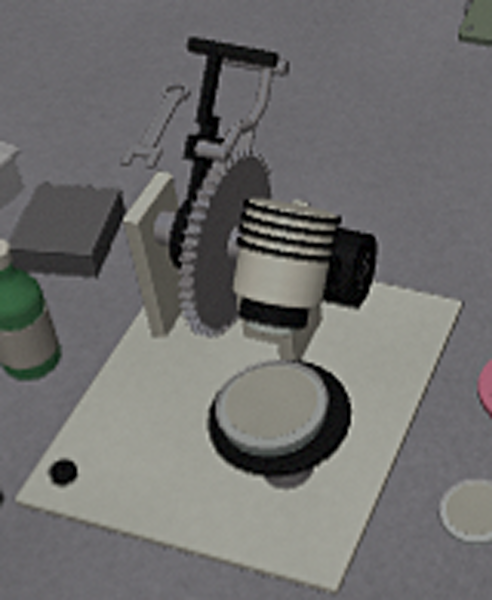

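```bash
python3 - <<'E'
from h import *
def tc(a): return (np.array(a,float)+.5)/5+[245,115]-.5
def sc(a): return (np.array(a,float)+.5)/3.0769+[100,125]-.5
C=onz('top',tc([(107,57),(527,73),(520,548),(88,535)]),12)[:,:2];print('plate',C.round(1).tolist())
for i in range(4):
    e=C[(i+1)%4]-C[i];print(np.hypot(*e).round(1),np.degrees(np.arctan2(e[1],e[0])).round(2))
print('scene corners on z12',onz('scene',sc([(17,498),(338,590),(462,302)]),12).round(1).tolist())
H=onz('top',tc([(387,496),(537,500)]),271);print('handle',H.round(1),H.mean(0))
T=onz('top',tc([(386,547),(519,549)]),245);print('trig',T.round(1),T.mean(0))
# handle triangulated with scene (190,44)-(277,59)
o1,r1=ray('top',tc([(387,496),(537,500)]).mean(0)[None]);o2,r2=ray('scene',sc([(189,45),(277,60)]).mean(0)[None])
A=np.c_[r1[0],-r2[0]];s=np.linalg.lstsq(A,o2-o1,rcond=None)[0];print('tri',o1+s[0]*r1[0],o2+s[1]*r2[0])
# bearing plates tops z=?: left 295-318 x 303..415 ; right 510-535 x 315..425
for nm,q in(('plate+y',[(296,304),(317,304),(317,415),(296,415)]),('plate-y',[(513,316),(536,316),(530,425),(509,425)])):
    for z in(213.5,): P=onz('top',tc(q),z);print(nm,P.round(1).tolist(),P.mean(0).round(1))
# wheel tip extents: top cam
X=np.load('pics/sceneX.npy');p=np.load('pics/scene0.npz')['p'].astype(int)
# dish lid: centre scene crop (272,403)
q=sc((272,403)).astype(int);print('lid cloud z',np.median(X[q[1]-6:q[1]+7,q[0]-8:q[0]+9,2]),X[q[1],q[0]])
q=sc((220,440)).astype(int);
for a in[(217,425),(225,450),(340,420),(335,400),(345,395)]:
    q=sc(a).round().astype(int);print('stage',X[q[1],q[0]].round(1))
Xt=np.load('pics/topX.npy')
for a in[(250,210),(230,220),(270,215),(190,125),(200,115),(150,180),(155,200)]:
    q=tc(a).round().astype(int);print('top',a,Xt[q[1],q[0]].round(1))
# lid points z stats
m=(abs(X[...,0]-690)<60)&(X[...,2]>20)
E
```

```text
plate [[865.4, 20.1], [857.7, -276.6], [521.7, -263.6], [528.8, 31.8]]
296.8 -91.49
336.2 177.78
295.5 88.62
336.8 -1.99
scene corners on z12 [[859.2, -273.3, 12.0], [871.5, 24.1, 12.0], [535.2, 34.5, 12.0]]
handle [[ 528.2 -133.6  271. ]
 [ 526.4 -219.6  271. ]] [ 527.30386209 -176.60796501  271.        ]
trig [[ 501.4 -136.6  245. ]
 [ 500.7 -214.2  245. ]] [ 501.06238798 -175.38775979  245.        ]
tri [ 527.64807038 -177.05899993  267.93035168] [ 527.35537405 -176.22350543  267.74472421]
plate+y [[649.8, -88.9, 213.5], [650.0, -101.5, 213.5], [582.7, -100.9, 213.5], [582.6, -88.4, 213.5]] [616.3 -94.9 213.5]
plate-y [[643.9, -220.0, 213.5], [644.0, -234.0, 213.5], [577.7, -228.8, 213.5], [577.6, -216.1, 213.5]] [ 610.8 -224.7  213.5]
lid cloud z 106.91839978427166 [770.52334739 -62.17388745 105.94200003]
stage [ 794.2 -104.1   88.4]
stage [814.1 -87.8  85.9]
stage [760.8  -7.7  87.7]
stage [743.7 -16.4  88.9]
stage [734.6 -11.4  87.9]
top (250, 210) [694.2 -58.4 263.1]
top (230, 220) [688.9 -47.  259.6]
top (270, 215) [691.5 -70.1 262.4]
top (190, 125) [786.9 -33.1 112.6]
top (200, 115) [794.8 -39.9 108.7]
top (150, 180) [754.4  -7.8  94. ]
top (155, 200) [741.9 -11.3  89.9]
```

```bash
cat >> h.py <<'E'
YAW=np.radians(-1.75)
SX=np.array([np.cos(YAW),np.sin(YAW),0]);SY=np.array([-np.sin(YAW),np.cos(YAW),0]);SZ=np.array([0,0,1.])
def lev(h):
    L=.9-h
    return np.cos(L)*SX+np.sin(L)*SZ, -np.sin(L)*SX+np.cos(L)*SZ   # lever x, z
E
python3 - <<'E'
from h import *
def tc(a): return (np.array(a,float)+.5)/5+[245,115]-.5
for nm,q in(('plate+y',[(296,304),(317,304),(317,415),(296,415)]),('plate-y',[(513,316),(536,316),(530,425),(509,425)])):
    P=onz('top',tc(q),179);print(nm,P.round(1).tolist(),P.mean(0).round(1))
lx,lz=lev(.19)
H=np.array([527.5,-176.7,269.5])
S=H-20*lx-168*lz;print('shaft from handle',S)
S0=np.array([S[0],S[1],130])
H=S0+20*lx+168*lz
print(H,proj('top',[H])[0],proj('top',[H+42*SY,H-42*SY]),proj('scene',[H]))
Tr=H-38*lx-4*lz;print('trig',Tr,(proj('top',[Tr])[0]-[245,115])*5, (proj('top',[H])[0]-[245,115])*5)
print('lens',S0+135*lx-45*lz)
s=sensors.read_state();print(s['eef_rot'].round(2).tolist())
for h in(.19,.4,.61):
    lx,lz=lev(h)
    for sg in(1,-1):
        R=np.c_[-sg*SY,sg*lx,-lz]; 
        R[:,0]=np.cross(R[:,1],R[:,2])
        P=S0+168*lz+9*lx
        for b in(150,60,0): print(h,sg,b,ctrl.solve_ik(P+b*lz+6*lz,R))
E
```

```text
plate+y [[656.7, -92.7, 179.0], [656.8, -105.6, 179.0], [587.8, -105.0, 179.0], [587.7, -92.1, 179.0]] [622.3 -98.9 179. ]
plate-y [[650.5, -227.2, 179.0], [650.7, -241.5, 179.0], [582.7, -236.2, 179.0], [582.6, -223.2, 179.0]] [ 616.6 -232.   179. ]
shaft from handle [ 621.79683458 -179.58102887  129.05852941]
[ 527.5        -176.7         270.44147059] [337.03489307 214.15528738] [[322.35883417 213.61258617]
 [351.63730431 214.69292307]] [[175.07976355 140.92196513]]
trig [ 501.30180857 -175.89957286  242.63833978] [450.80479877 545.9597237 ] [460.17446534 495.7764369 ]
lens [ 753.44677614 -183.60329837  183.87127467]
[[-0.9, 0.44, -0.0], [0.44, 0.9, -0.0], [0.0, -0.0, -1.0]]
0.19 1 150 [-0.94353202 -0.54023037  2.06426696  0.58655444  1.19970053 -1.01259007]
0.19 1 60 [-0.79567331 -0.34833697  2.08724498  0.59365032  0.93921178 -1.00859078]
0.19 1 0 [-0.71908818 -0.2008802   2.07726176  0.62688247  0.78390338 -1.03187671]
0.19 -1 150 [-0.94353202 -0.54023037  2.06426696  0.58655444  1.19970053  2.12900259]
0.19 -1 60 [-0.79567331 -0.34833697  2.08724498  0.59365032  0.93921178  2.
[... 401 characters left out ...]
6  1.28561924  2.43996799]
0.4 -1 60 [-0.63621791 -0.18513861  1.83828908  0.31340983  1.08716226  2.44593495]
0.4 -1 0 [-0.59829996 -0.07994617  1.85579403  0.32040927  0.95888688  2.44294873]
0.61 1 150 [-0.54438361 -0.06353562  1.4774522   0.14168195  1.47439309 -0.50951498]
0.61 1 60 [-0.51922901  0.01312545  1.57352629  0.13978249  1.29985071 -0.50885776]
0.61 1 0 [-0.50373551  0.08219637  1.61846679  0.14113484  1.18479988 -0.5095467 ]
0.61 -1 150 [-0.54438361 -0.06353562  1.4774522   0.14168195  1.47439309  2.63207768]
0.61 -1 60 [-0.51922901  0.01312545  1.57352629  0.13978249  1.29985071  2.63273489]
0.61 -1 0 [-0.50373551  0.08219637  1.61846679  0.14113484  1.18479988  2.63204595]
```

Measurements:
- **Yaw and shaft:** yaw is about -1.75°, and the shaft is at about (621.5, -179.6, 130) opposite the handle's middle.
- **Lid height:** about 107 mm by depth. The stage is at 88 mm, which plus the 18 mm dish gives 106.
- **Notch choice:** at hoist 0.61 the lens height is 125.5, a gap of about 19 mm. At 0.47 the gap is 39 mm, and at 0.75 it would touch.

The target is therefore 0.61, so I'll approach the handle.

```bash
cat >> h.py <<'E'
S0=np.array([621.5,-179.5,130.])
def pose(h,lxo,lzo):
    lx,lz=lev(h); R=np.c_[np.cross(lx,-lz),lx,-lz]
    return S0+lxo*lx+lzo*lz,R
def st(m=''):
    s=sensors.read_state();lx,lz=lev(.9)
    d=s['eef_pos']-S0;z=-s['eef_rot'][:,2]
    L=np.arctan2(-z@SX,z[2]);lx,lz=lev(.9-L)
    print(m,'t%.2f'%s['t'],'pos',s['eef_pos'].round(1),'h%.3f'%(.9-L),'lx%.1f lz%.1f'%(d@lx,d@lz),'F lx%.1f y%.1f lz%.1f'%(s['force']@lx,s['force']@SY,s['force']@lz),'w%.1f'%s['grip_width'],flush=True)
    return s
def snap(name,n,box):
    p,d=optics.grab_frame(n);np.savez(f'pics/{name}.npz',p=p,d=d);x0,y0,x1,y1=box;f=min(800/(x1-x0),600/(y1-y0))
    cv2.imwrite(f'pics/{name}.png',cv2.resize(p[y0:y1,x0:x1,::-1],None,fx=f,fy=f,interpolation=cv2.INTER_CUBIC))
E
python3 - <<'E'
from h import *
P,R=pose(.19,3,290)
ctrl.move_ptp(P,R);st('pre')
snap('pre_s','scene',(100,80,260,200));snap('pre_t','top',(245,115,370,235))
E
```

```text
pre t2.66 pos [ 435.1 -173.4  351.9] h0.190 lx3.1 lz289.9 F lx0.1 y1.1 lz-0.3 w85.3
```

View pics/pre_s.png

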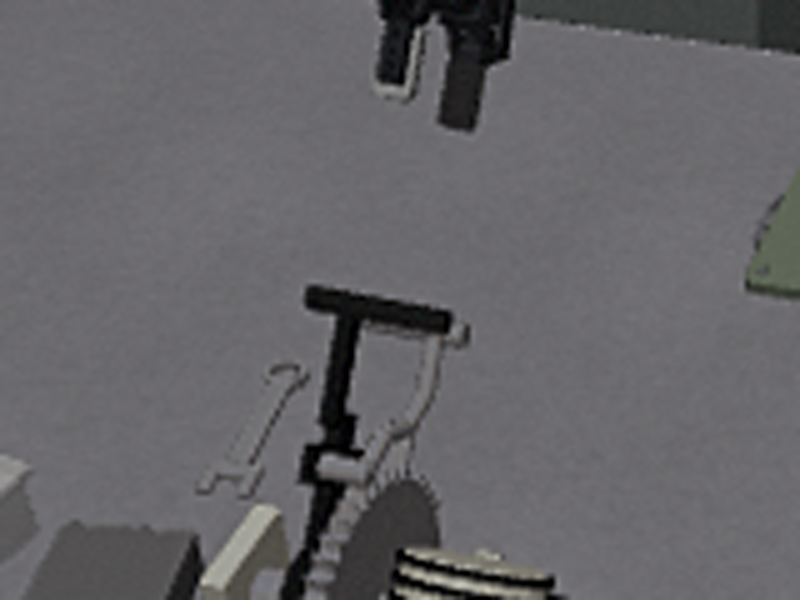

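View pics/pre_t.png

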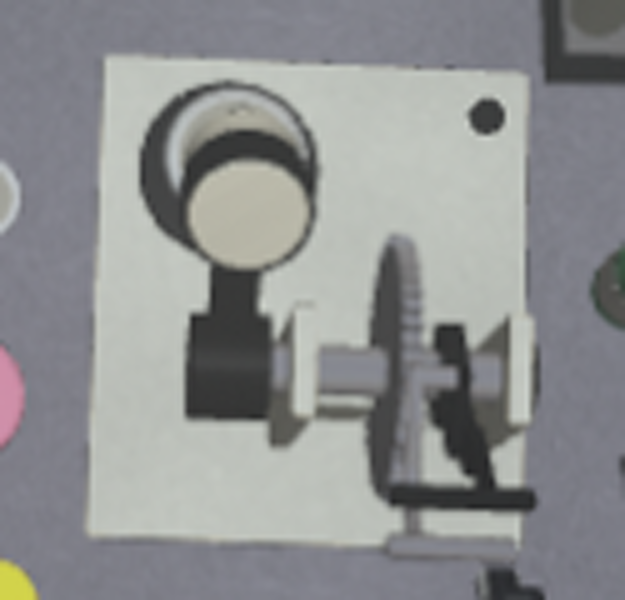

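The gripper is lined up above the bars: finger ends at about (395,90) and (460,128) in the scene crop, bar at (380,308). Moving in along the lever with a force stop.

```bash
python3 - <<'E'
from h import *
P,R=pose(.19,3,172)
print(ctrl.move_l(P,R,vel=90,threshold=8));st('in')
snap('in_s','scene',(100,80,260,200))
E
```

```text
False
in t4.22 pos [ 511.8 -176.4  263. ] h0.189 lx3.6 lz172.4 F lx-0.2 y0.9 lz0.2 w85.1
```

View pics/in_s.png

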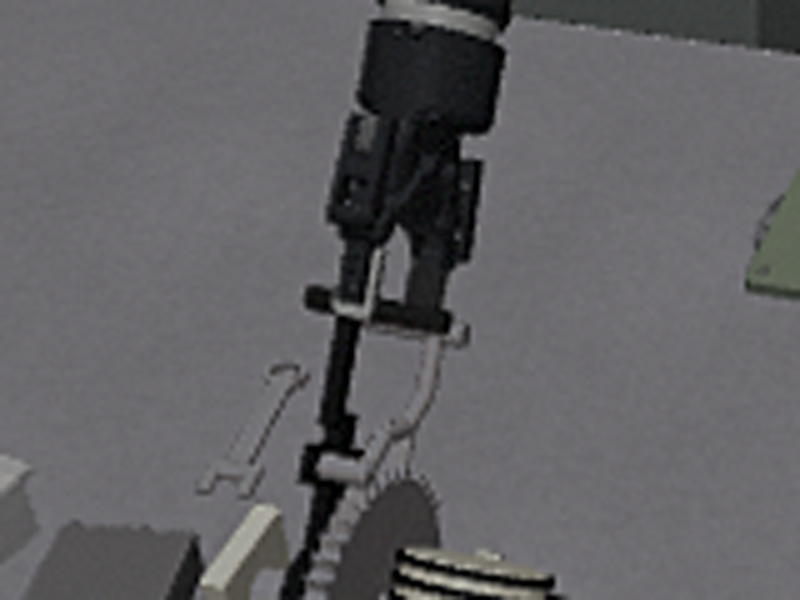

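```bash
python3 - <<'E'
from h import *
lx,lz=lev(.19)
for l in(145,150,155,160,165,170): print(l,(proj('scene',[S0+46*lx+l*lz+o*SY for o in(-11,0,11)])-[100,80])@np.diag([5,5]).round(0).astype(float))
E
```

```text
145 [[330.04560077 338.23993271]
 [348.79108766 341.78229548]
 [367.61579556 345.34004679]]
150 [[331.66827389 329.0229764 ]
 [350.42266794 332.5471661 ]
 [369.25634072 336.08669466]]
155 [[333.29214241 319.80074616]
 [352.05544149 323.30673911]
 [370.89807695 326.82802116]]
160 [[334.91720493 310.57325275]
 [353.68940688 314.06102537]
 [372.54100278 317.56403718]]
165 [[336.54346005 301.34050701]
 [355.32456265 304.81003574]
 [374.18511675 308.29475365]]
170 [[338.17090635 292.10251979]
 [356.96090738 295.55378116]
 [375.83041736 299.02018158]]
```

The fingertips stand at about lz 160 (bar at 168), one finger on each side of the two bars. I'll go 4 mm deeper and then pinch, biased so the handle finger takes the load first.

```bash
python3 - <<'E'
from h import *
P,R=pose(.19,5,168)
print(ctrl.move_l(P,R,vel=30,threshold=8));st('in')
for w in(60,52,46,42,30):
    ctrl.gripper_to(w,40);st(str(w))
ctrl.hold(.2);st('held')
snap('g_s','scene',(100,80,260,200));snap('g_t','top',(245,115,370,235))
E
```

```text
False
in t4.57 pos [ 515.9 -176.3  260.7] h0.190 lx5.2 lz168.0 F lx-0.6 y0.0 lz0.6 w85.4
60 t4.94 pos [ 515.8 -176.3  260.7] h0.190 lx5.0 lz168.0 F lx0.6 y0.6 lz0.1 w60.1
52 t5.19 pos [ 514.4 -175.8  258.7] h0.194 lx1.9 lz167.5 F lx-4.7 y-0.0 lz3.5 w51.9
46 t5.43 pos [ 515.2 -175.9  260.7] h0.191 lx4.2 lz168.5 F lx-3.4 y1.1 lz10.5 w46.2
42 t5.66 pos [ 516.3 -176.   262.1] h0.188 lx6.5 lz168.8 F lx1.4 y2.4 lz7.8 w42.2
30 t5.90 pos [ 517.6 -176.4  264.4] h0.184 lx9.7 lz169.6 F lx3.6 y3.9 lz10.1 w32.8
held t6.10 pos [ 517.6 -176.4  264.4] h0.184 lx9.8 lz169.6 F lx4.1 y4.0 lz8.7 w33.1
```

View pics/g_s.png

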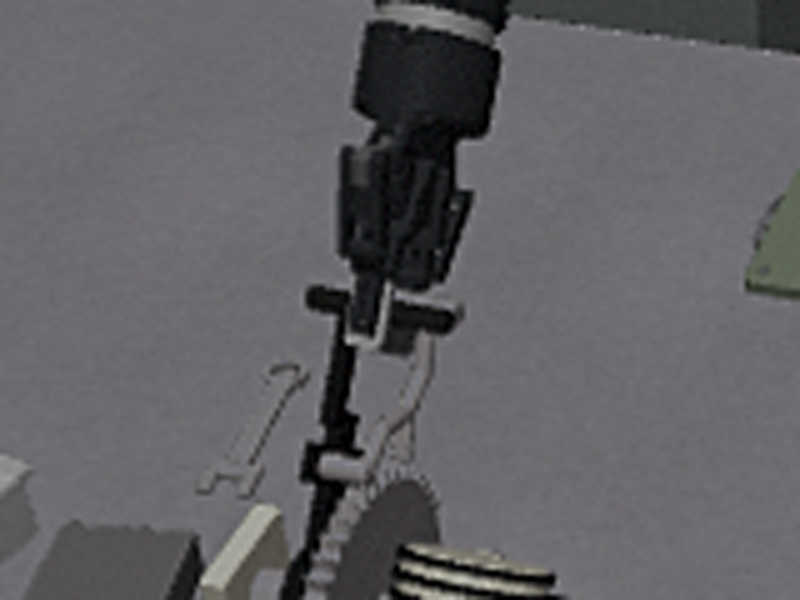

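View pics/g_t.png

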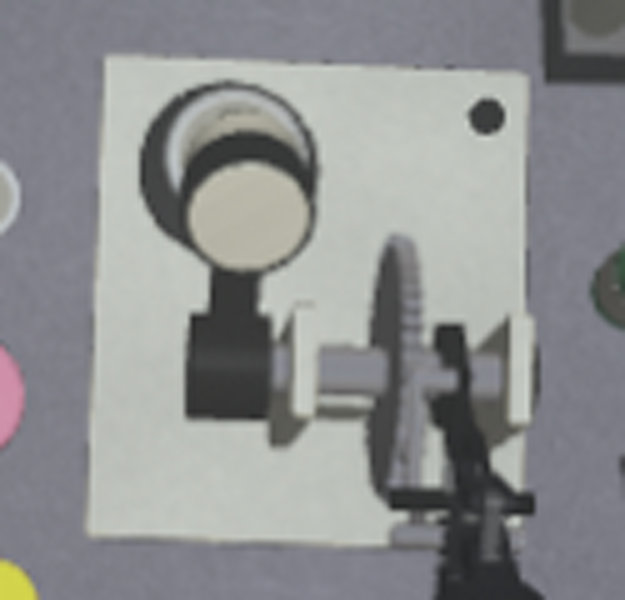

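The gripper is pinched at 33 mm, against 36 mm over both bars at the stop, and the trigger has come in next to the handle bar. The lamp head has barely moved. The robot is slightly compliant, so I'll track hoist from the actual TCP while easing down.

```bash
cat >> h.py <<'E'
def hact(s,o=9.):
    d=s['eef_pos']-S0
    return .9-(np.arctan2(-(d@SX),d[2])+np.arctan2(o,168))
E
python3 - <<'E'
from h import *
s=st('0');print(hact(s))
for h in np.r_[.17,.19,.22,.25,.28]:
    P,R=pose(h,9,168); ctrl.move_l(P,R,vel=20);s=st('c%.2f'%h);print('   hact %.3f'%hact(s))
    lx,_=lev(h)
    if abs(s['force']@lx)>15: print('STOP');break
snap('d_t','top',(245,115,370,235))
E
```

```text
0 t6.20 pos [ 517.6 -176.4  264.4] h0.184 lx9.8 lz169.6 F lx3.4 y3.6 lz10.4 w33.1
0.188069189217824
c0.17 t6.45 pos [ 517.5 -176.4  264. ] h0.165 lx12.6 lz169.2 F lx3.6 y3.4 lz6.7 w32.6
   hact 0.186
c0.19 t6.77 pos [ 520.4 -176.5  266.2] h0.185 lx12.9 lz169.2 F lx2.9 y3.4 lz8.5 w32.9
   hact 0.208
c0.22 t7.17 pos [ 524.5 -176.6  269.2] h0.215 lx12.9 lz169.2 F lx4.3 y3.7 lz7.9 w32.7
   hact 0.237
c0.25 t7.57 pos [ 528.6 -176.8  272. ] h0.245 lx12.9 lz169.2 F lx4.7 y3.5 lz8.8 w32.5
   hact 0.267
c0.28 t7.97 pos [ 532.9 -176.9  274.8] h0.274 lx12.9 lz169.3 F lx4.1 y3.0 lz6.8 w32.9
   hact 0.297
```

View pics/d_t.png

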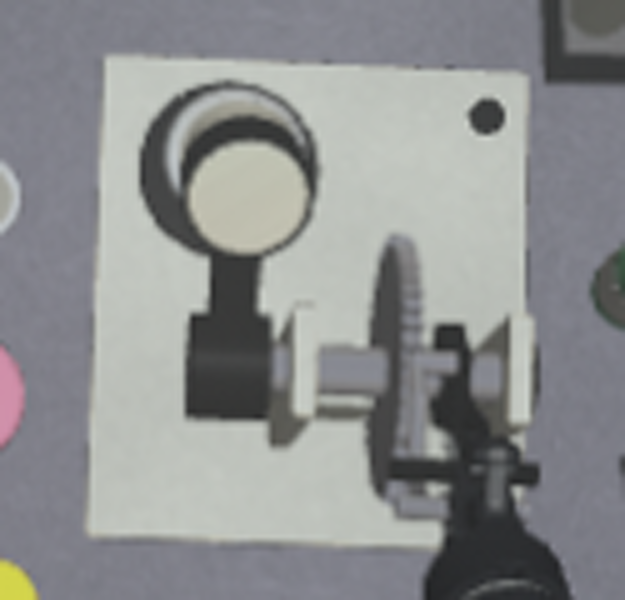

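The arm came down smoothly with a steady load of about 4 N. The handle bar is now at about (464,472) in the crop and the head at (248,197). I'll cross-check the angle visually, then continue.

```bash
python3 - <<'E'
from h import *
for h in(.17,.19,.21,.28,.29,.30,.31,.32):
    lx,lz=lev(h);H=S0+20*lx+168*lz;T=S0+135*lx+58*lz+125*SY+93*SY*0
    print(h,((proj('top',[H])-[245,115])*5)[0].round(1))
for h in np.arange(.31,.551,.03):
    P,R=pose(h,9,168); ctrl.move_l(P,R,vel=22);s=sensors.read_state()
    lx,_=lev(h);print('c%.2f t%.2f hact %.3f F%.1f w%.1f'%(h,s['t'],hact(s),s['force']@lx,s['grip_width']))
    if abs(s['force']@lx)>15: print('STOP');break
st();snap('e_t','top',(245,115,370,235));snap('e_s','scene',(100,125,260,320))
E
```

```text
0.17 [459.4 501.5]
0.19 [460.  496.3]
0.21 [460.7 491. ]
0.28 [462.9 471.9]
0.29 [463.2 469.1]
0.3 [463.5 466.4]
0.31 [463.8 463.5]
0.32 [464.1 460.7]
c0.31 t8.40 hact 0.327 F4.1 w32.4
c0.34 t8.78 hact 0.357 F4.8 w32.7
c0.37 t9.17 hact 0.387 F3.7 w32.8
c0.40 t9.55 hact 0.417 F4.2 w32.6
c0.43 t9.93 hact 0.447 F4.9 w32.8
c0.46 t10.32 hact 0.477 F5.1 w32.4
c0.49 t10.70 hact 0.507 F4.6 w32.8
c0.52 t11.08 hact 0.537 F5.0 w32.9
c0.55 t11.47 hact 0.567 F4.0 w32.8
 t11.47 pos [ 574.5 -178.3  293.4] h0.543 lx13.1 lz169.5 F lx4.1 y1.4 lz6.4 w32.8
```

View pics/e_t.png

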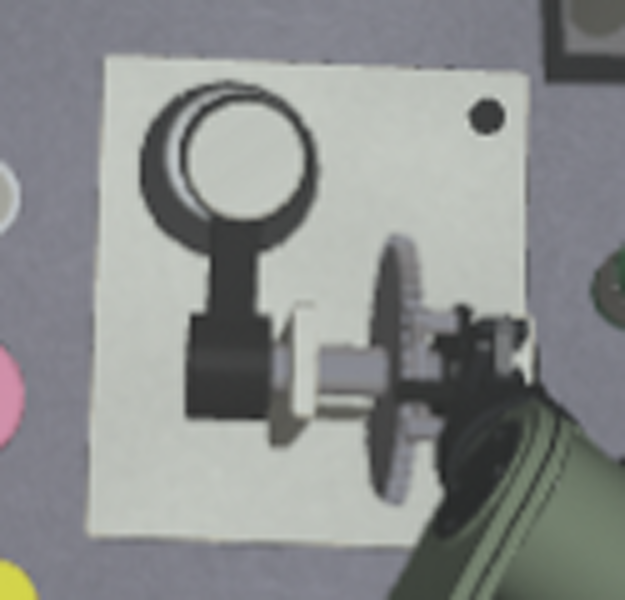

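View pics/e_s.png

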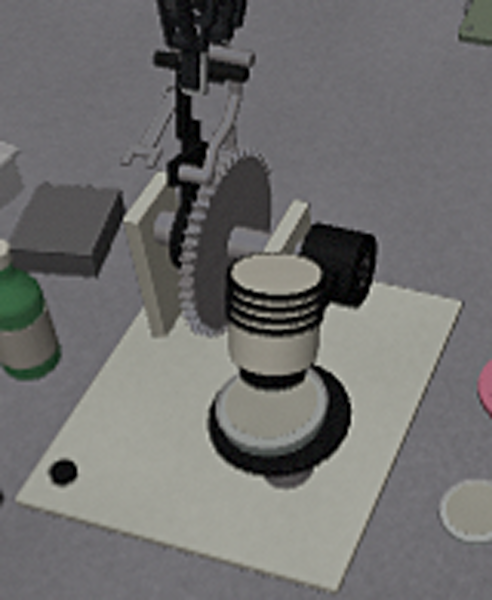

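```bash
python3 - <<'E'
from h import *
def head(f):
    if f=='top0': p=np.load('pics/top0.npz')['p']
    else: p=np.load(f'pics/{f}.npz')['p']
    c=p[115:235,245:370]; c=cv2.resize(c,None,fx=5,fy=5,interpolation=cv2.INTER_CUBIC)
    m=((c.min(2)>150)).astype(np.uint8); m[:, :175]=0;m[:,330:]=0;m[300:]=0
    l=cv2.connectedComponents(m)[1]
    y0={'top0':214,'pre_t':214,'g_t':215,'d_t':197,'e_t':157}[f]
    mm=(l==l[y0,248]).astype(np.uint8)
    ct=max(cv2.findContours(mm,0,1)[0],key=cv2.contourArea)
    return cv2.fitEllipse(ct), cv2.minEnclosingCircle(ct)
for f in('top0','pre_t','g_t','d_t','e_t'): print(f,head(f))
def pr(h,k): 
    lx,lz=lev(h);return ((proj('top',[S0+135*lx+k*lz+87*SY+2*SY])-[245,115])*5)[0]
for k in(50,60,70): print(k,[ (h,pr(h,k).round(1).tolist()) for h in(.175,.19,.28,.3,.55,.567)])
for h in(.54,.55,.56,.57,.58):
    lx,lz=lev(h);print(h,((proj('top',[S0+20*lx+168*lz+24*SY])-[245,115])*5)[0])
E
```

```text
top0 (((247.78408813476562, 213.3064422607422), (100.65744018554688, 113.32769012451172), 83.90104675292969), ((248.0, 214.0), 57.428314208984375))
pre_t (((247.84031677246094, 213.26573181152344), (101.28321075439453, 113.82884216308594), 84.07585144042969), ((248.33042907714844, 214.0), 57.886016845703125))
g_t (((247.9815216064453, 215.50894165039062), (100.45706939697266, 113.68418884277344), 83.73553466796875), ((248.0, 215.0), 57.55876541137695))
d_t (((247.4765167236328, 196.49444580078125), (106.55992126464844, 114.05780792236328), 76.69961547851562), ((247.72222900390625, 197.24073791503906), 57.73372268676758))
e_t (((245.2784881591797, 159.91604614257812), (112.36479949951172, 113.50263977050781), 39.59397888183594), ((245.2966766357422, 160.02362060546875), 57.58002471923828))
50 [(0.175, [307.6, 216.5]), (0.19, [307.5, 213.8]), (0.28, [306.6, 198.2]), (0.3, [306.3, 194.9]), (0.55, [302.6, 161.7]), (0.567, [302.3, 160.0])]
60 [(0.175, [308.9, 224.7]), (0.19, [308.8, 221.7]), (0.28, [307.9, 204.5]), (0.3, [307.7, 200.9]), (0.55, [304.3, 163.3]), (0.567, [304.0, 161.3])]
70 [(0.175, [310.1, 233.0]), (0.19, [310.0, 229.7]), (0.28, [309.3, 211.0]), (0.3, [309.1, 207.0]), (0.55, [305.9, 164.9]), (0.567, [305.6, 162.5])]
0.54 [426.60173164 394.58637081]
0.55 [426.76187287 391.57921839]
0.56 [426.91709115 388.56904674]
0.57 [427.06736235 385.55628087]
0.58 [427.21266329 382.54134653]
```

Three estimates agree to within 0.015 rad: TCP 0.567, head 0.565, bar 0.552. I'll stop just above the 0.61 notch, release the trigger while the far finger still supports the handle, and then ease down onto the pawl.

```bash
python3 - <<'E'
from h import *
hc=.581
P,R=pose(hc,9,168);ctrl.move_l(P,R,vel=15);s=st('at');print('hact %.3f'%hact(s))
w0=s['grip_width'];
for i in range(1,9):
    o=9-1.5*i
    P,R=pose(hc,o,168);ctrl.move_l(P,R,vel=20)
    ctrl.gripper_to(w0+3*i,40);s=sensors.read_state();lx,lz=lev(hc)
    print('w%.1f t%.2f hact(far) %.3f F lx%.1f lz%.1f'%(s['grip_width'],s['t'],hact(s,o),s['force']@lx,s['force']@lz))
st();snap('r_s','scene',(100,80,260,280));snap('r_t','top',(245,115,370,235))
E
```

```text
at t12.07 pos [ 579.6 -178.5  294.8] h0.574 lx13.1 lz169.5 F lx5.4 y1.3 lz5.2 w32.8
hact 0.597
w36.2 t12.53 hact(far) 0.594 F lx5.1 lz3.2
w38.9 t13.00 hact(far) 0.589 F lx5.7 lz3.6
w41.9 t13.47 hact(far) 0.585 F lx6.5 lz2.4
w44.6 t13.93 hact(far) 0.581 F lx6.2 lz2.1
w47.8 t14.40 hact(far) 0.579 F lx5.4 lz0.6
w50.8 t14.87 hact(far) 0.582 F lx8.1 lz-2.2
w53.8 t15.33 hact(far) 0.582 F lx8.0 lz-2.8
w56.5 t15.80 hact(far) 0.581 F lx8.1 lz-3.7
 t15.80 pos [ 566.4 -177.8  287.7] h0.581 lx-2.9 lz167.0 F lx8.1 y-1.3 lz-3.7 w56.5
```

View pics/r_s.png

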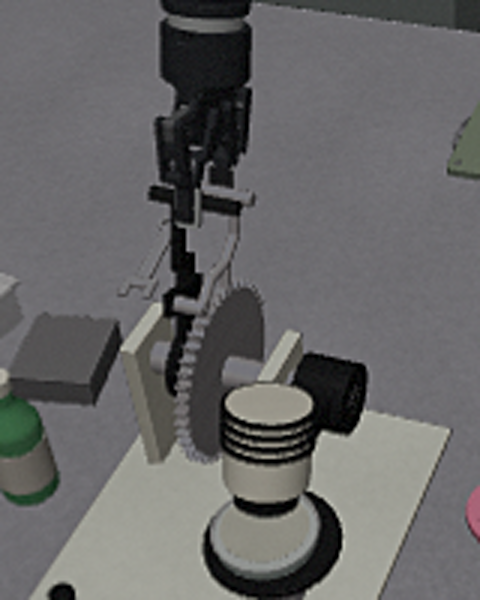

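View pics/r_t.png

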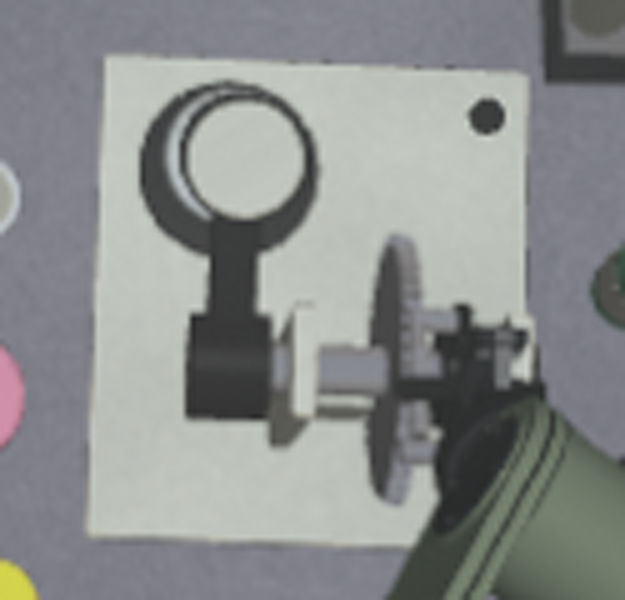

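The trigger is off its finger and back out. The load of about 8 N now sits on the far finger, with the arm held at roughly 0.57. I'll ease it down onto the pawl and watch for the load to leave the finger.

```bash
python3 - <<'E'
from h import *
hc=.581;o=9-12;lx,lz=lev(hc)
for i in range(12):
    hc+=.008
    P,R=pose(hc,o,168);ctrl.move_l(P,R,vel=8);s=sensors.read_state()
    F=s['force']@lx
    print('c%.3f t%.2f hact %.3f F lx%.1f lz%.1f'%(hc,s['t'],hact(s,o),F,s['force']@lz))
    if F<1.5 or hc>.66: break
st();snap('l_t','top',(245,115,370,235))
E
```

```text
c0.589 t16.22 hact 0.588 F lx7.5 lz-2.4
c0.597 t16.53 hact 0.593 F lx5.6 lz-0.1
c0.605 t16.85 hact 0.600 F lx4.0 lz-0.3
c0.613 t17.17 hact 0.610 F lx4.8 lz-2.7
c0.621 t17.48 hact 0.620 F lx3.9 lz-3.0
c0.629 t17.80 hact 0.626 F lx2.5 lz-0.8
c0.637 t18.12 hact 0.634 F lx-0.3 lz0.3
 t18.12 pos [ 574.5 -177.9  291.2] h0.638 lx-3.7 lz167.8 F lx-0.3 y0.9 lz0.3 w56.4
```

View pics/l_t.png

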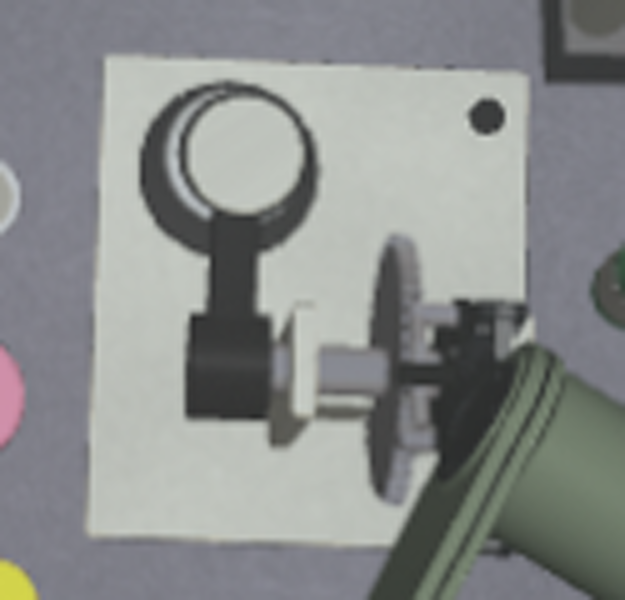

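The load left the finger (8 N down to about 0), and the bar row of about 373 matches hoist 0.61 (predicted 373.5). The pawl is holding. Opening and withdrawing along the lever.

```bash
python3 - <<'E'
from h import *
ctrl.gripper_to(85);st('open')
P,R=pose(.63,1,168);ctrl.move_l(P,R,vel=30);s=st('centre')
P,R=pose(.63,1,300);print(ctrl.move_l(P,R,vel=80,threshold=8));st('out')
P2=P+np.array([-150,0,60]);ctrl.move_l(P2,R,vel=150);st('away')
snap('f_t','top',(245,115,370,235));snap('f_s','scene',(100,110,260,320));snap('f_full','scene',(0,0,512,384))
snap('f_fullt','top',(0,0,512,384))
E
```

```text
open t18.57 pos [ 574.9 -178.1  291.4] h0.637 lx-3.1 lz168.0 F lx0.1 y0.1 lz0.3 w85.4
centre t18.82 pos [ 577.8 -178.2  292.3] h0.630 lx1.2 lz168.1 F lx0.5 y0.7 lz-0.2 w84.8
False
out t20.62 pos [ 542.4 -177.   418.6] h0.631 lx0.3 lz299.3 F lx0.7 y0.6 lz0.1 w85.1
away t21.84 pos [ 392.7 -177.   478.8] h0.631 lx-127.7 lz397.1 F lx-0.6 y-0.9 lz-0.3 w84.8
```

View pics/f_t.png

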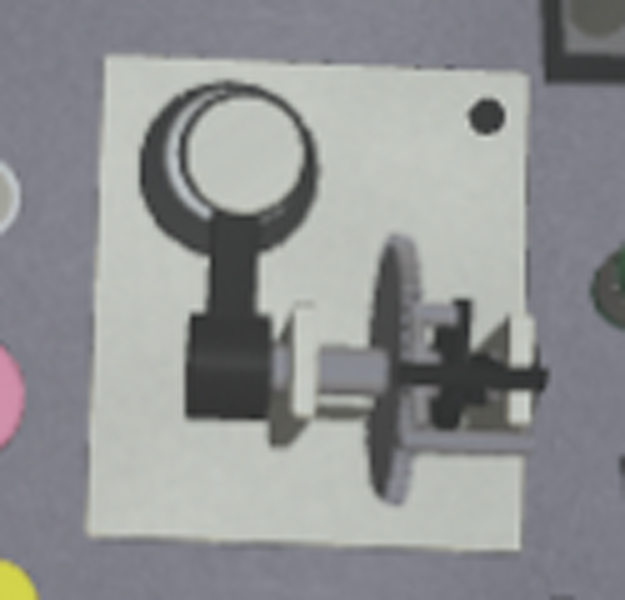

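View pics/f_s.png

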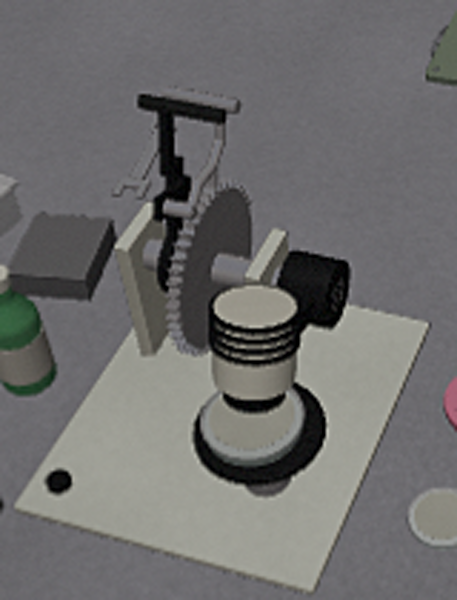

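View pics/f_full.png

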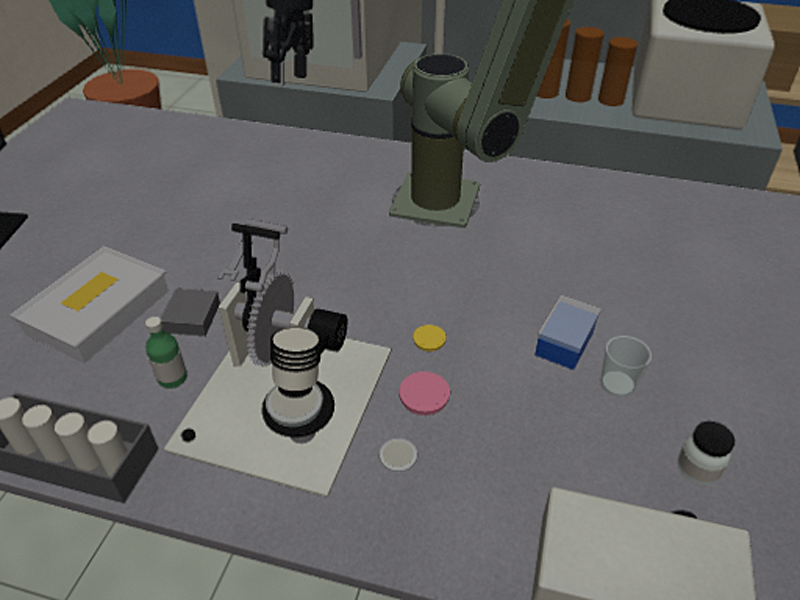

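Everything looks in place. The bar is at about (469,376) and the trigger bar at about (467,442) in the top crop. Last check covers angle, pawl seating, lens height and lid.

```bash
python3 - <<'E'
from h import *
for h in(.59,.6,.61,.62):
    lx,lz=lev(h);H=S0+20*lx+168*lz
    q=((proj('top',[H,H-38*lx-4*lz])-[245,115])*5-[0,0]).round(1).tolist()
    print(h,'bar/trig rows',q,'pinched',((proj('top',[H-22*lx+7*lz])-[245,115])*5)[0].round(1),'lens z',(S0+135*lx-45*lz)[2].round(1))
z=np.load('pics/f_s.npz');X=cloud('scene',z['d']);X0=np.load('pics/sceneX.npy')
# lid visible region (front part) before/after
def q(a): return (np.array(a)/2.857+[100,110]).astype(int)
a=q((245,445));print('lid z after/before',np.median(X[a[1]-2:a[1]+3,a[0]-6:a[0]+7,2]),np.median(X0[a[1]-2:a[1]+3,a[0]-6:a[0]+7,2]))
# anything changed outside stand: image diff
p0=np.load('pics/scene0.npz')['p'].astype(int);d=abs(z['p'].astype(int)-p0).max(2)
m=(d>40)[125:];ys,xs=np.nonzero(m);print('changed px bbox',xs.min(),xs.max(),ys.min()+125,ys.max()+125,m.sum())
# black lamp bottom rim points
for r in range(395,411,3):
    a=q((255,r));print(r,X[a[1],a[0]].round(1),z['p'][a[1],a[0]])
E
```

```text
0.59 bar/trig rows [[469.8, 381.2], [464.0, 446.6]] pinched [469.3 421.9] lens z 128.3
0.6 bar/trig rows [[469.9, 378.2], [464.3, 443.8]] pinched [469.5 418.9] lens z 126.9
0.61 bar/trig rows [[470.1, 375.2], [464.5, 441.0]] pinched [469.7 415.8] lens z 125.5
0.62 bar/trig rows [[470.2, 372.1], [464.7, 438.1]] pinched [469.9 412.7] lens z 124.1
lid z after/before 107.05044255468053 106.58612060733445
changed px bbox 148 466 125 254 1839
395 [792.7 -44.1 164.4] [140 138 127]
398 [791.8 -45.  159.3] [141 137 127]
401 [786.8 -48.2 148.7] [18 16 14]
404 [789.6 -47.1 148.6] [8 8 9]
407 [789.5 -47.6 144.5] [ 9 11 11]
410 [791.4 -47.  143.1] [3 0 6]
```

The bar and trigger rows (376 and 442) match hoist 0.61 with the pawl fully released. The lens is at 125.5 mm and the lid at 107 mm, with the dish unmoved. Handing in.

```bash
python3 - <<'E'
from h import *
st();ctrl.finish_job()
E
```

```text
t22.04 pos [ 392.8 -177.   478.8] h0.631 lx-127.7 lz397.0 F lx-0.1 y-0.8 lz0.3 w85.0
the job is handed in; nothing more can be done
```

The lamp arm now hangs on the pawl in the 0.61 notch, with the lens about 18 mm above the lid. I handed the job in at 22 s of the 48 s allowed; no verdict is reported.

**What I did:** I pinched the trigger bar against the handle bar at 40 N and eased the arm down from hoist 0.19 to about 0.59, with a steady load of about 4–5 N. I then let the trigger back out while the far finger still held the handle. I lowered the last few millimetres until the load on the finger went to zero, then opened the gripper and withdrew.

**Last checks:**
- **Pawl seated:** the bar and trigger positions in the top view match hoist 0.61 with the pawl fully released.
- **Lens gap:** the lens centre works out at 125.5 mm from the arm's geometry, and the lid measures 107 mm by depth. The lens's lower edge clears the lid by about 13 mm. I did not measure the lens face directly.
- **Nothing disturbed:** the lid height is unchanged within noise, and the bystanders look unmoved in the final scene picture.

**Disagreements:**
- Hoist read from the robot's own position was 0.01–0.02 rad higher than from the camera.
- The two cameras differed by 2–6 mm on the base-plate corners.

I stopped slightly above the notch to allow for these.

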